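# Hook the keeper plate onto the strap-punching jig

## Robot

A 6-joint arm with a two-finger parallel gripper is mounted at the origin on the work surface. World frame = base frame: x ahead of the robot, y to its left, z up, the work surface at z = 0. Lengths are in mm, angles in rad, forces in N, time in s.
With the tool pointing down it reaches from about 225 to 875 mm from the base axis. Payload 3.4 kg.
Tool frame: the origin (TCP) lies between the finger pads; the fingertips stand 22 mm ahead of it and the grasp point (between the pads) lies 3 mm ahead of it (ctrl.nose_length is the distance from the TCP to the fingertips, in mm); z points along the fingers, y is the line along which they close (so a half turn about z gives the same grasp; the last joint's range is limited). The gripper opens to 85 mm and grips with 20 to 120 N. Pads are 22 mm wide; open, the fingers measure 114 mm over their backs; the gripper's body (76 mm by 85 mm) begins 54 mm behind the grasp point. The pads swing forward as they close: fully open they stand 13 mm farther back than shut.
Start: joints at [1.063, 0.276, 1.505, -0, 1.361, -0.121], TCP at [216.924, 532.545, 253.328] pointing down, gripper open.
Joint ranges: [-2.89, 2.89], [-0.75, 2.08], [0.22, 2.7], [-1.18, 4.32], [0.11, 2.71], [-2.7, 2.7]. Speed limits (rad/s): [2.57, 2.57, 3.14, 3.14, 3.14, 3.14].

## Interface

Orientations are given as [roll, pitch, yaw] about the fixed x, y, z axes, in that order (R = Rz(yaw) Ry(pitch) Rx(roll)).
In Python, from cell import ctrl gives the robot as it stands. Calls block until the motion is done:
- ctrl.reach(position, orientation): joint-space move of the TCP to a pose.
- ctrl.line_to(position, rot=None, velocity=150, until_force=None): straight line of the TCP; rot=None keeps the orientation; velocity is the mean speed in mm/s. With until_force (N) it stops when the force on the tool has changed by that much, and returns True; else False.
- ctrl.set_joints(angles): joint-space move.
- ctrl.gripper_to(opening): finger opening in mm; the grip force is fixed at half the most; returns when the fingers have stopped.
- ctrl.dwell(seconds).
- ctrl.solve_ik(position, orientation): joint angles nearest the present ones, or None.
- ctrl.snapshot(name): name is "scene" or "top"; returns the picture (480x640x3 uint8, red, green, blue); there is no depth.
- ctrl.camera_params(name): a dict with "fx", "fy", "cx", "cy" (pixels), "pose" (4x4, takes a point from camera to world coordinates). Camera axes: x right, y down, z forward; pixel columns grow to the right and rows downward; lengths in mm; the calibration is good to about 2 mm. A picture is of the moment at which its call begins. camera_params takes no time and is no camera call.
A pose or a line that the arm cannot do raises ctrl.IKError and nothing moves.
- ctrl.job_done(): hands the job in; it is judged then, once.
Readings, each from a call of its own:
- ctrl.read_time(): time.
- ctrl.read_qpos(): joint angles.
- ctrl.read_dq(): joint speeds.
- ctrl.read_tau(): joint torques, N m.
- ctrl.read_tool_pos(): TCP position.
- ctrl.read_eef_rot(): TCP orientation.
- ctrl.read_ft_force(): force on the tool from outside, world axes, zero at the start.
- ctrl.read_ft_torque(): the same for the moment, N m.
- ctrl.read_gripper_width(): finger opening in mm.
- ctrl.read_gripper_force(): force on a finger pad.
Only numpy, scipy, OpenCV 4.12 (cv2) and the standard library are available. Lean on these libraries where they do the work, as an engineer would, in place of code of your own. Each camera call takes 0.05 s, during which the arm holds its last target. There are 200 camera calls.

## Task

Pick up the steel keeper plate by its black grip and fit it to the strap-punching jig: tip it so that the far bar of its oblong eye slips under the stud's wide head, then level it so the plate lies flat on the jig with the stud through its eye and its tail down between the two cheeks. Work gently, without forcing plate against jig, let go, and do not disturb the spool, glue bottle or hammer.

Things in the scene. Friction and masses are not known exactly. Their poses are not given: they have to be found in the camera images.
- jig: Strap-punching jig bolted to the bench: dark cast block 220 x 100 x 12 mm (x, y, z), origin at the centre of its underside. On its top stand a wide-headed steel stud (see slot) and two steel cheeks (see gap). The fitted plate points the same way as the jig: plate x along jig x.
- slot (a point): Middle of the short slot in the jig's top face, jig (-50, 0, 12) mm. Stud clamped rigid in it, anywhere up to 14.5 mm either side of this point along jig x: not reported, look or feel for it. Shank 16 mm diameter, 17 mm free height from the top face to the head; round flat head 34 mm diameter, 3 mm thick, its top 20 mm above the top face.
- gap (a point): Middle of the gap between the cheeks, on the jig's top face at jig (55, 0, 12) mm. Each cheek is 30 x 10 x 10 mm (x, y, z), centred 24 mm to either side along jig y: the gap is 38 mm wide.
- plate: Loose flat steel keeper plate, 4 mm thick, 148 mm long, 0.2 kg (20 % either way), flat on the bench. Origin on its underside, z up, x from the eye end to the tail. From x = -78 to -10 mm it is 58 mm wide (y); from -10 to +70 mm it is a tail 30 mm wide.
- eye (a point): Centre of the eye, on the underside: plate (-50, 0, 0) mm. The eye is a rectangular hole right through, x = -64 to -36 mm (28 mm) by y = -21 to +21 mm (42 mm). Level, it cannot pass the 34 mm head.
- bar (a point): Lower inner edge of the far bar that closes the eye's end: plate (-64, 0, 0) mm; the bar is 14 mm wide (x = -78 to -64 mm). With the plate tilted about 0.6 rad, bar down and tail up, the bar goes under the head from the jig's -x side; only when it is drawn along jig +x up against the shank (and kept close under the head) does the eye's other end clear the head as the tail is lowered.
- grip (a point): Where to pinch the black upright block on the tail: plate (35, 0, 34) mm. The block is 30 mm long (plate x, +20 to +50 mm), 12 mm thick (plate y, the way to pinch) and stands from 4 to 49 mm above the underside.
- spool: Bystander: black thread spool standing on the bench, 40 mm diameter, 55 mm high, origin under its centre.
- glue: Bystander: glue bottle standing on the bench, 52 mm diameter, 130 mm high, origin under its centre.
- hammer: Bystander: hammer lying on the bench, origin under its middle.
Not all that is in view belongs to the job. Of the things that look like the jig, the largest one is meant.

How it is judged:
By the outcome, as a careful person would: the job done as asked, in the order asked, and still so for the second after the job is handed in, with the robot touching nothing.
It also fails if it takes over 54 s, if anything falls off the work surface, if the arm or the gripper's body presses on something with over 40 N, if the wrist force passes 120 N, or if a joint passes its speed limit or range.

## Working session

There is one attempt and no reset: what is moved stays moved. The work goes in short steps, each a Python script; the robot and the scene stay as the last script left them, time stands still between calls to the robot, and variables do not carry over. Pictures are saved under pics/ and viewed, at most 10 in all, crops included, and the job is handed in when it is done.

```bash
ls; mkdir -p pics
python3 - <<'E'
from cell import ctrl
import cv2,numpy as np
for n in("scene","top"):
    im=ctrl.snapshot(n); cv2.imwrite(f"pics/{n}0.png",im[...,::-1])
    p=ctrl.camera_params(n); print(n,p["fx"],p["fy"],p["cx"],p["cy"]); print(np.round(p["pose"],3))
print(ctrl.read_time(),ctrl.read_eef_rot(),ctrl.read_gripper_width())
E
```

```text
pics
scene 608.6954780633998 608.6954780633998 320.06387756388784 235.27065506071187
[[-1.640000e-01  5.750000e-01 -8.010000e-01  1.548852e+03]
 [ 9.860000e-01  9.700000e-02 -1.320000e-01  5.596500e+01]
 [ 2.000000e-03 -8.120000e-01 -5.830000e-01  7.826830e+02]
 [ 0.000000e+00  0.000000e+00  0.000000e+00  1.000000e+00]]
top 522.5127359337746 522.5127359337746 323.7282584005983 241.1204099298026
[[ 2.10000e-02 -9.94000e-01  1.06000e-01  4.89781e+02]
 [-1.00000e+00 -2.20000e-02 -1.40000e-02 -9.06560e+01]
 [ 1.60000e-02 -1.06000e-01 -9.94000e-01  9.41001e+02]
 [ 0.00000e+00  0.00000e+00  0.00000e+00  1.00000e+00]]
0.1 [-3.13997955e+00 -1.90214409e-04  2.75478318e+00] 85.26427695403625
```

View pics/top0.png

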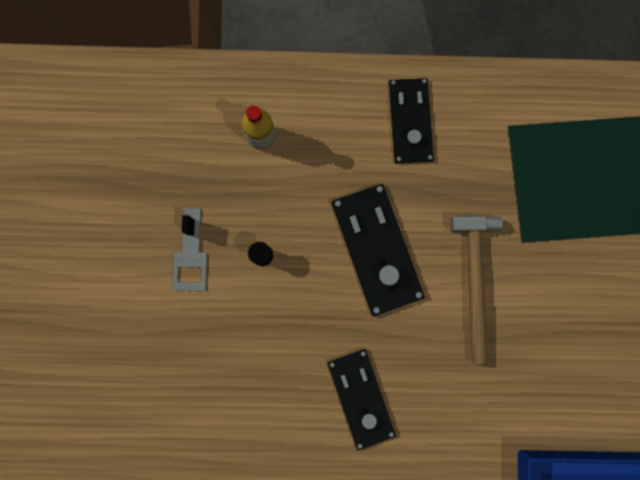

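View pics/scene0.png

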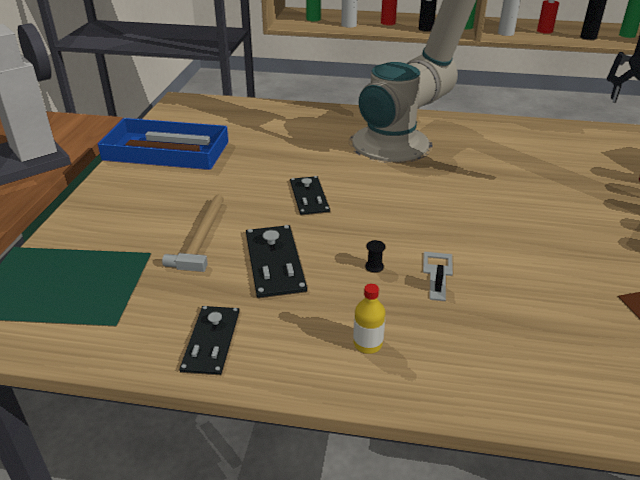

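The top view shows three jig look-alikes: small at (411,120), large at (378,250) and small at (362,398). I choose the large one at (378,250), with its stud head at (389,275) and cheeks at (355,224) and (380,215). The plate lies at (190,250), eye toward the robot, with its grip at about (188,225). The spool is at (261,254), the bottle at (258,125) and the hammer at (476,290).

```bash
cat > h.py <<'E'
import cv2,numpy as np
from cell import ctrl
def ray(n,uv,z):
    p=ctrl.camera_params(n);P=np.array(p["pose"]);uv=np.atleast_2d(uv).astype(float)
    d=np.c_[(uv[:,0]-p["cx"])/p["fx"],(uv[:,1]-p["cy"])/p["fy"],np.ones(len(uv))]@P[:3,:3].T
    return (P[:3,3]+d*((z-P[2,3])/d[:,2])[:,None])[:,:2]
def proj(n,X):
    p=ctrl.camera_params(n);P=np.array(p["pose"]);c=(np.atleast_2d(X)-P[:3,3])@P[:3,:3]
    return np.c_[c[:,0]/c[:,2]*p["fx"]+p["cx"],c[:,1]/c[:,2]*p["fy"]+p["cy"]]
def comp(mask,uv,r=25):
    "connected component nearest uv"
    k,l,s,c=cv2.connectedComponentsWithStats(mask.astype(np.uint8))
    i=1+min(range(k-1),key=lambda i:np.hypot(*(c[i+1]-uv))+(1e4 if s[i+1][4]<15 else 0))
    return (l==i).astype(np.uint8)
def cnt(m): return max(cv2.findContours(m,cv2.RETR_EXTERNAL,cv2.CHAIN_APPROX_NONE)[0],key=cv2.contourArea)[:,0]
E
python3 - <<'E'
from h import *
im=cv2.imread("pics/top0.png"); I=im.astype(int); mx=I.max(2); sat=mx-I.min(2)
grey=(sat<30)&(mx>90)
# jig
dark=(mx<50)
m=comp(dark,(378,250)); c=cnt(m); W=ray("top",c,12.).astype(np.float32)
r=cv2.minAreaRect(W); print("jig",r, "px box",cv2.minAreaRect(c))
b=cv2.boxPoints(r);print(b)
for nm,uv,z in(("head",(389,275),32),("ch1",(355,224),22),("ch2",(380,215),22)):
    m=comp(grey,uv);c=cnt(m);W=ray("top",c,float(z)).astype(np.float32);print(nm,m.sum(),cv2.minAreaRect(W),cv2.minEnclosingCircle(W))
m=comp(grey,(190,260));c=cnt(m);W=ray("top",c,4.).astype(np.float32)
print("plate",m.sum(),cv2.minAreaRect(W))
h=cv2.findContours(m,cv2.RETR_CCOMP,cv2.CHAIN_APPROX_NONE)
for cc,hh in zip(h[0],h[1][0]):
    if hh[3]>=0 and len(cc)>20: print("hole",cv2.minAreaRect(ray("top",cc[:,0],4.).astype(np.float32)))
m=comp(dark,(188,225));c=cnt(m);print("grip px",m.sum(),cv2.minAreaRect(c)); print(cv2.minAreaRect(ray("top",c,49.).astype(np.float32)))
for nm,uv,z in(("spool",(261,254),55),):
    m=comp(dark,uv);print(nm,cv2.minEnclosingCircle(ray("top",cnt(m),z).astype(np.float32)))
A=cv2.resize(im[180:320,325:430],None,fx=4,fy=4,interpolation=cv2.INTER_CUBIC);B=cv2.resize(im[200:340,150:240],None,fx=4,fy=4,interpolation=cv2.INTER_CUBIC)
cv2.imwrite("pics/crop1.png",np.hstack([A[:560],B[:560]]))
E
```

```text
jig ((577.8868408203125, -199.81912231445312), (219.4270477294922, 100.44026947021484), 20.690011978149414) px box ((377.4524841308594, 249.24452209472656), (122.77119445800781, 55.87498474121094), 70.01689147949219)
[[ 457.50586 -191.60098]
 [ 492.99255 -285.56342]
 [ 698.2678  -208.03726]
 [ 662.7811  -114.07483]]
head 272 ((530.3951416015625, -217.33013916015625), (31.3713321685791, 29.686174392700195), 0.5317944884300232) ((530.8197631835938, -217.55848693847656), 16.26600456237793)
ch1 75 ((620.7183837890625, -157.63668823242188), (27.745494842529297, 8.23509693145752), 20.693220138549805) ((620.837646484375, -157.34918212890625), 14.087849617004395)
ch2 74 ((637.6775512695312, -202.28330993652344), (27.170589447021484, 8.514931678771973), 18.913286209106445) ((637.6200561523438, -201.8580780029297), 13.669411659240723)
plate 1148 ((547.3978881835938, 135.91293334960938), (100.3225326538086, 58.63213348388672), 1.0157556533813477)
hole ((524.8527221679688, 136.21844482421875), (30.303295135498047, 44.87804412841797), 1.2426203489303589)
grip px 224 ((188.0, 225.5), (19.0, 12.0), 90.0)
((607.06591796875, 130.2839813232422), (33.26054763793945, 20.525156021118164), 2.6922261714935303)
spool ((561.0570068359375, 3.9813544750213623), 22.025197982788086)
```

View pics/crop1.png

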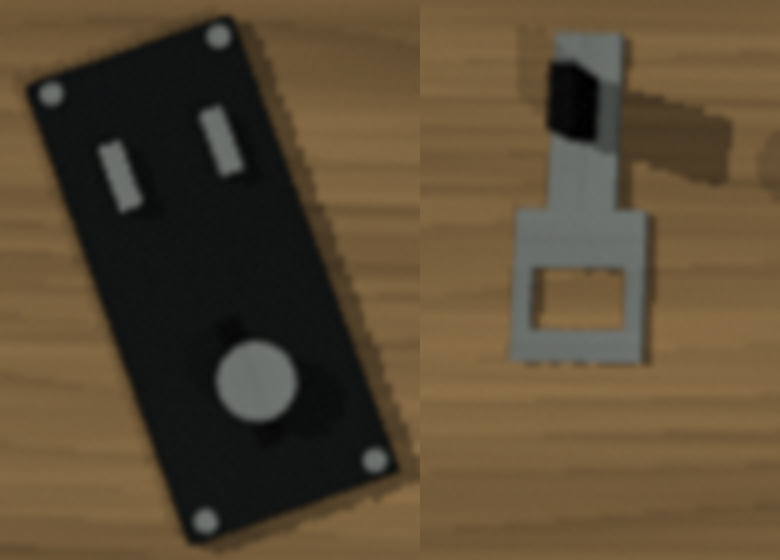

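The crop confirms the choice: the large jig has its stud head about mid-slot and its cheeks toward +x. The plate lies flat with the grip on its tail. Next I check reachability, then grasp.

```bash
cat >> h.py <<'E'
from scipy.spatial.transform import Rotation as Rn
def Rz(a): return Rn.from_euler('z',a).as_matrix()
def Ry(a): return Rn.from_euler('y',a).as_matrix()
FLIP={1:np.diag([-1.,1,-1]),-1:np.diag([1.,-1,-1])}
def tool(pR,s):
    "tool rpy for plate rotation pR; tool y = s * plate y"
    return list(Rn.from_matrix(pR@FLIP[s]).as_euler('xyz'))
JY=np.deg2rad(20.69)
def tcp(stud,xb,zb,th,s,g=(35,0,37),yaw=JY,y=0):
    "TCP pose with bar edge at stud-frame (xb,y,zb above jig top), tail up by th"
    R=Rz(yaw)@Ry(-th)
    p=np.array([stud[0],stud[1],12.])+Rz(yaw)@np.array([xb,y,zb])+R@(np.array(g)-[-64,0,0])
    return list(p),tool(R,s)
def hole(im,uv):
    I=im.astype(int);mx=I.max(2);m=comp((mx-I.min(2)<30)&(mx>90),uv)
    h=cv2.findContours(m,cv2.RETR_CCOMP,cv2.CHAIN_APPROX_NONE)
    b=max((c for c,k in zip(h[0],h[1][0]) if k[3]>=0),key=cv2.contourArea)[:,0]
    return cv2.minAreaRect(ray("top",b,4.).astype(np.float32)),cv2.minAreaRect(ray("top",cnt(m),4.).astype(np.float32))
E
python3 - <<'E'
from h import *
im=cv2.imread("pics/top0.png");I=im.astype(int);mx=I.max(2);g=((mx-I.min(2)<30)&(mx>90))
# tail tip / body centre-lines, rows -> mid
for v0,v1 in((208,214),(240,250),(254,264),(283,289)):
    r=[np.nonzero(g[v,160:225])[0]+160 for v in range(v0,v1)]
    mid=[((a.min()+a.max())/2,v,a.max()-a.min()+1) for a,v in zip(r,range(v0,v1)) if len(a)]
    q=np.mean(mid,0);print(q.round(1),ray("top",q[:2],4.).round(1))
yaw=np.deg2rad(1.1);e=np.array([524.85,136.2])
gp=e+85*np.array([np.cos(yaw),np.sin(yaw)]);print("grip",gp)
stud=(530.6,-217.45)
for s in(1,-1):
    print(s,[None if q is None else np.round(q,2) for q in (ctrl.solve_ik(*a) for a in
     [([*gp,37],tool(Rz(yaw),s)),tcp(stud,-45,150,.6,s),tcp(stud,-45,11.5,.6,s),tcp(stud,-8,11.5,.6,s),tcp(stud,-8,11.5,.3,s),tcp(stud,-8,0,0,s)])])
E
```

```text
[191.4 210.5  16.2] [[640.4 136.6]]
[190.  244.5  17. ] [[578.6 136.2]]
[189.5 258.5  32. ] [[553.5 135.9]]
[188.3 285.5  32.3] [[505.3 135.6]]
grip [609.83433553 137.8317826 ]
1 [array([ 0.11,  0.53,  1.68, -0.  ,  0.93, -1.48]), None, None, None, array([-0.55,  0.41,  1.8 ,  0.34,  0.77, -2.7 ]), array([-0.4 ,  0.54,  1.62, -0.  ,  0.98, -2.33])]
-1 [array([ 0.11,  0.53,  1.68, -0.  ,  0.93,  1.66]), array([-0.81,  0.15,  1.84,  0.67,  1.  ,  0.07]), array([-0.81,  0.32,  2.04,  0.88,  0.74, -0.26]), array([-0.73,  0.35,  1.99,  0.88,  0.71, -0.19]), array([-0.55,  0.41,  1.8 ,  0.34,  0.77,  0.44]), array([-0.4 ,  0.54,  1.62, -0.  ,  0.98,  0.81])]
```

Run:
```python
from h import *
yaw=.01;gp=[609.8,136.6];o=tool(Rz(yaw),-1)
ctrl.reach([*gp,120],o);ctrl.line_to([*gp,37],velocity=80,until_force=8)
print(ctrl.read_tool_pos(),ctrl.read_time());ctrl.gripper_to(0)
print(ctrl.read_gripper_width(),ctrl.read_gripper_force(),ctrl.read_tool_pos(),ctrl.read_eef_rot(),ctrl.read_ft_force(),ctrl.read_time())
im=ctrl.snapshot("top")[...,::-1].copy();cv2.imwrite("pics/grasp.png",im)
print(hole(im,(190,265)))
```

```text
[610.31420111 136.65609136  37.58502759] 3.3417
11.135558415490268 58.86756241321564 [609.92710485 136.68329348  37.17621706] [-3.14146025e+00 -3.47429282e-04  9.94336382e-03] [0.16931332 0.12262715 1.55279202] 4.0083
(((524.856201171875, 136.0380859375), (30.3042049407959, 44.51728439331055), 1.2425259351730347), ((547.2730102539062, 135.53285217285156), (101.16197204589844, 58.72449493408203), 2.5536532402038574))
```

Run:
```python
from h import *
stud=(530.6,-217.45);f0=ctrl.read_ft_force()
ctrl.line_to([609.9,136.7,190],velocity=150)
print(np.subtract(ctrl.read_ft_force(),f0),ctrl.read_ft_torque(),ctrl.read_gripper_width())
ctrl.reach(*tcp(stud,-45,120,.6,-1));print(ctrl.read_time())
p,o=tcp(stud,-45,35,.6,-1);ctrl.line_to(p,o,velocity=120)
print(np.subtract(ctrl.read_tool_pos(),p),np.subtract(ctrl.read_eef_rot(),o),ctrl.read_time())
a=ctrl.snapshot("scene")[...,::-1];b=ctrl.snapshot("top")[...,::-1]
cv2.imwrite("pics/s2.png",a);cv2.imwrite("pics/t2.png",b)
cv2.imwrite("pics/c2.png",np.hstack([cv2.resize(x,(400,560),interpolation=cv2.INTER_CUBIC) for x in(a[180:320,220:320],b[180:320,330:430])]))
```

```text
[-0.12579223 -0.74979973 -4.12410714] [ 0.01686107 -0.022966   -0.06957692] 11.345629187812856
6.6917
[ 0.55831213 -0.13175064  0.45645394] [-0.00100949 -0.00053701  0.00082626] 7.55
```

View pics/c2.png

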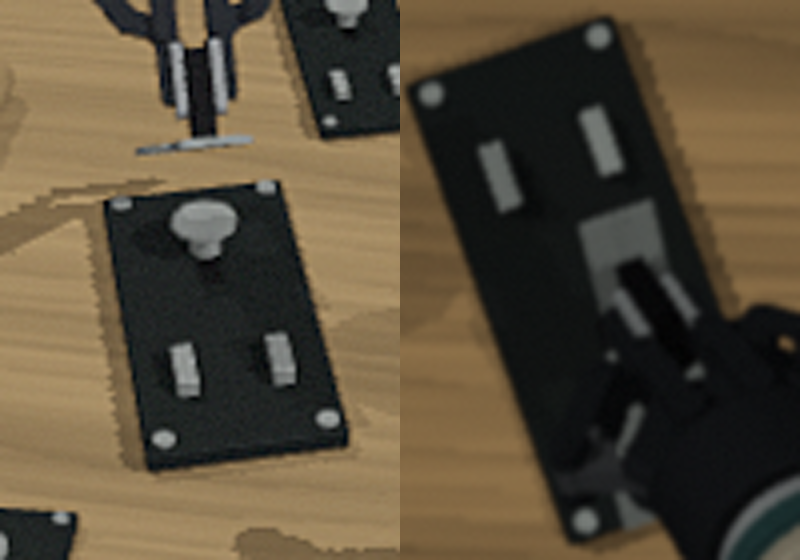

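The left crop (scene) shows the plate edge-on behind and above the stud, with its tail tip at crop (137–252,145). The right crop (top) shows the tail tip corners at crop (580,222) and (655,200). I check these against the predicted projection.

Run:
```python
from h import *
T=np.array(ctrl.read_tool_pos());R=Rn.from_euler('xyz',ctrl.read_eef_rot()).as_matrix()@FLIP[-1]
X=np.array([[70,15,4],[70,-15,4],[70,15,0],[70,-15,0],[-78,29,0],[-78,-29,0]],float)
W=T+(X-[35,0,37])@R.T
print("top crop",((proj("top",W)-[330,180])*4+[400,0]).round(0).tolist());print("scene crop",((proj("scene",W)-[220,180])*4).round(0).tolist())
print(W.round(0).tolist())
s=np.array([[530.6,-217.45,32]]);print("head px scene crop",(proj("scene",s)-[220,180])*4)
```

```text
top crop [[577.0, 228.0], [649.0, 203.0], [575.0, 224.0], [646.0, 199.0], [620.0, 524.0], [747.0, 479.0]]
scene crop [[242.0, 129.0], [181.0, 135.0], [243.0, 137.0], [181.0, 144.0], [241.0, 140.0], [136.0, 151.0]]
[[585.0, -181.0, 127.0], [596.0, -209.0, 127.0], [587.0, -181.0, 124.0], [598.0, -209.0, 124.0], [468.0, -211.0, 40.0], [489.0, -265.0, 40.0]]
head px scene crop [[203.99611492 215.9094982 ]]
```

Run:
```python
from h import *
stud=(530.6,-217.45)
F=lambda:np.round(ctrl.read_ft_force(),2)
p,o=tcp(stud,-45,11.5,.6,-1);h=ctrl.line_to(p,o,velocity=60,until_force=6);ctrl.dwell(.2)
print(h,np.subtract(ctrl.read_tool_pos(),p).round(2),F(),ctrl.read_time())
p,o=tcp(stud,-18,11.5,.6,-1);h=h or ctrl.line_to(p,o,velocity=50,until_force=6);ctrl.dwell(.2)
print(h,np.subtract(ctrl.read_tool_pos(),p).round(2),F(),ctrl.read_time())
if not h:
    p,o=tcp(stud,-3,11.5,.6,-1);h=ctrl.line_to(p,o,velocity=12,until_force=3)
    d=Rz(JY).T@np.subtract(ctrl.read_tool_pos(),p);print(h,d.round(2),"xb est",-3+d[0],F(),Rz(JY).T@F(),ctrl.read_time())
    ctrl.dwell(.2);print(F(),ctrl.read_tool_pos())
a=ctrl.snapshot("scene")[...,::-1];cv2.imwrite("pics/s3.png",a)
cv2.imwrite("pics/c3.png",cv2.resize(a[190:290,220:340],(720,600),interpolation=cv2.INTER_CUBIC))
```

```text
False [ 0.23 -0.23  0.43] [ 0.42 -0.17 -1.53] 8.3917
False [-0.21 -0.1  -0.06] [ 0.28  0.3  -2.4 ] 9.2833
True [-4.27  0.53 -1.29] xb est -7.269571043949073 [-0.07 -1.68 -2.48] [-0.65904884 -1.54691778 -2.48      ] 10.2
[ 0.6   0.37 -2.21] [ 579.99848522 -197.50123426  107.97551602]
```

View pics/c3.png

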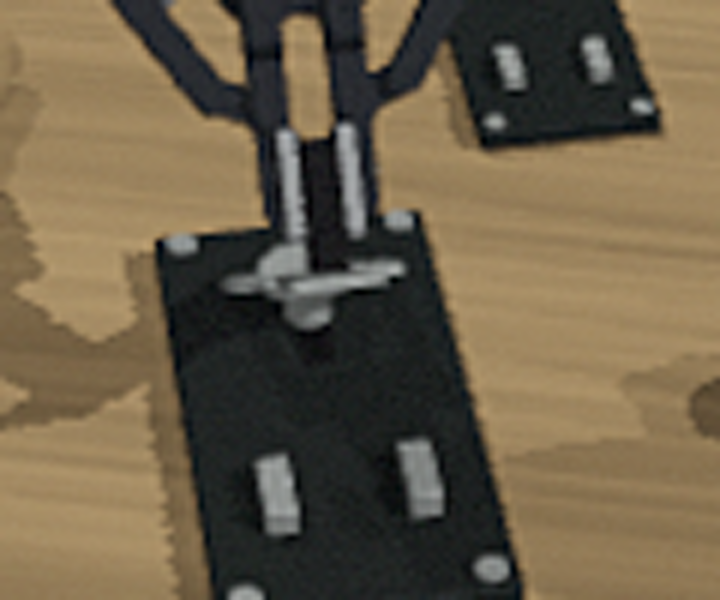

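The picture shows the plate edge-on across the stud (plate at crop (225–405,275)). The head pokes up behind it at (285,262), with its front edge and the shank below at (308,315). The force trigger may have been noise, so I creep on with averaged readings.

```bash
cat >> h.py <<'E'
def avg(n=6,dt=.02):
    F=[];P=[];M=[]
    for _ in range(n):
        ctrl.dwell(dt);F.append(ctrl.read_ft_force());P.append(ctrl.read_tool_pos());M.append(ctrl.read_ft_torque())
    return Rz(JY).T@np.mean(F,0),np.mean(P,0),Rz(JY).T@np.mean(M,0)
def xbzb(P,stud,th):
    d=Rz(JY).T@(P-np.array(tcp(stud,0,0,th,-1)[0]));return d.round(2)
E
python3 - <<'E'
from h import *
stud=(530.6,-217.45)
f0,P,m0=avg(10);print("base",f0.round(2),m0.round(2),xbzb(P,stud,.6))
for xb in np.arange(-7.5,-1,.6):
    p,o=tcp(stud,xb,11.5,.6,-1);ctrl.line_to(p,o,velocity=12)
    f,P,m=avg();print(round(xb,1),(f-f0).round(2),(m-m0).round(2),xbzb(P,stud,.6))
    if f[0]-f0[0]<-2: break
print(ctrl.read_time())
E
```

```text
base [-0.12  0.34 -1.99] [ 0.    0.45 -0.  ] [-7.56  1.12  9.57]
-7.5 [-0.64  0.05  0.07] [ 0.04  0.08 -0.  ] [-7.580e+00  1.000e-02  1.149e+01]
-6.9 [-1.98 -0.11  0.21] [0.02 0.42 0.02] [-7.09  0.05 11.34]
-6.3 [-4.11 -0.36  0.43] [-0.01  0.84  0.01] [-6.65  0.08 11.22]
11.725
```

Run:
```python
from h import *
stud=np.array((530.6,-217.45))+.55*np.array([np.cos(JY),np.sin(JY)])
p,o=tcp(stud,-8.3,11.5,.6,-1);ctrl.line_to(p,o,velocity=12)
f0,P,m0=avg(10);print("base",f0.round(2),m0.round(2),xbzb(P,stud,.6))
for th in np.arange(.54,-.01,-.06):
    p,o=tcp(stud,-8.3,11.5,th,-1);ctrl.line_to(p,o,velocity=20)
    f,P,m=avg(4);print(round(th,2),(f-f0).round(2),(m-m0).round(2),xbzb(P,stud,th))
    if np.linalg.norm(f-f0)>3.5: print("stop");break
print(ctrl.read_time())
```

```text
base [-0.8   0.38 -2.11] [0.04 0.65 0.  ] [-8.01 -0.07 11.74]
0.54 [ 0.5  -0.71  0.36] [-0.07 -0.17  0.01] [-8.140e+00  1.000e-02  1.163e+01]
0.48 [ 0.47 -0.68  0.34] [-0.07 -0.23 -0.01] [-8.37  0.06 11.51]
0.42 [ 1.   -0.38 -0.17] [-0.07 -0.36  0.01] [-8.44  0.1  11.45]
0.36 [ 0.44 -0.17 -0.06] [-0.04 -0.36  0.02] [-8.45  0.1  11.46]
0.3 [ 0.48 -0.39  0.  ] [-0.06 -0.44  0.01] [-8.43  0.08 11.46]
0.24 [ 0.86 -0.63  0.23] [-0.06 -0.48  0.03] [-8.42  0.06 11.49]
0.18 [ 0.22 -0.73 -0.24] [-0.09 -0.5  -0.02] [-8.4   0.04 11.5 ]
0.12 [ 0.02 -0.53  0.01] [-0.08 -0.48  0.  ] [-8.36  0.04 11.47]
0.06 [ 0.04 -0.42 -0.2 ] [-0.06 -0.5   0.03] [-8.37  0.05 11.44]
0.0 [-0.45 -0.95  0.44] [-0.11 -0.4   0.03] [-8.39  0.06 11.35]
17.4917
```

Run:
```python
from h import *
a=ctrl.snapshot("scene")[...,::-1];b=ctrl.snapshot("top")[...,::-1];cv2.imwrite("pics/t4.png",b)
cv2.imwrite("pics/c4.png",np.hstack([cv2.resize(x,(400,560),interpolation=cv2.INTER_CUBIC) for x in(a[180:320,230:330],b[180:320,330:430])]))
```

```text
(no output)
```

View pics/c4.png

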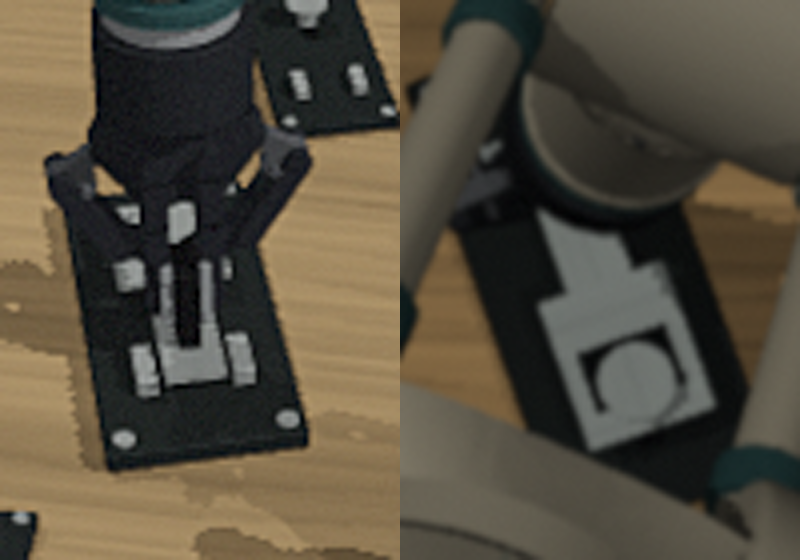

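The top view shows the head sitting over the bar inside the eye at crop (637,375), and the scene view shows the tail between the cheeks. Next I lower and release.

Run:
```python
from h import *
stud=np.array((530.6,-217.45))+.55*np.array([np.cos(JY),np.sin(JY)])
p,o=tcp(stud,-11,3.5,0,-1);print(ctrl.line_to(p,o,velocity=30,until_force=5))
f0,P,m0=avg(8);print(f0.round(2),xbzb(P,stud,0))
for zb in np.arange(2.5,-1.6,-.5):
    p,o=tcp(stud,-11,zb,0,-1);ctrl.line_to(p,o,velocity=12)
    f,P,m=avg(4);print(zb,(f-f0).round(2),(m-m0).round(2),xbzb(P,stud,0))
    if f[2]-f0[2]>2 or np.linalg.norm(f-f0)>4: break
print(ctrl.read_time())
```

```text
False
[-0.07  0.01 -2.05] [-10.83  -0.06   3.48]
2.5 [ 0.35 -0.16 -0.09] [ 0.01 -0.01 -0.03] [-1.095e+01  1.000e-02  2.510e+00]
2.0 [0.22 0.   0.38] [ 0.01  0.02 -0.03] [-11.01   0.     1.98]
1.5 [ 0.22 -0.02 -0.02] [-0.   -0.01 -0.03] [-1.103e+01  1.000e-02  1.470e+00]
1.0 [-0.31 -0.42 -0.28] [ 0.01  0.   -0.01] [-1.102e+01  1.000e-02  9.700e-01]
0.5 [ 0.22  0.12 -0.18] [-0.02  0.01 -0.01] [-1.101e+01 -1.000e-02  4.800e-01]
0.0 [0.21 0.06 1.4 ] [ 0.    0.05 -0.04] [-10.92  -0.07   0.2 ]
-0.5 [-0.91  1.32  7.45] [ 0.23  0.23 -0.02] [-10.9   -0.06   0.18]
20.375
```

Run:
```python
from h import *
stud=np.array((530.6,-217.45))+.55*np.array([np.cos(JY),np.sin(JY)])
p,o=tcp(stud,-11,-.05,0,-1);ctrl.line_to(p,o,velocity=12);print(avg(5)[0].round(2))
ctrl.gripper_to(40);print(ctrl.read_gripper_width())
p[2]+=130;ctrl.line_to(p,o,velocity=100)
ctrl.reach([217,532,300],[-3.14,0,2.755]);print(ctrl.read_time())
a=ctrl.snapshot("scene")[...,::-1];b=ctrl.snapshot("top")[...,::-1];cv2.imwrite("pics/t5.png",b)
cv2.imwrite("pics/c5.png",np.hstack([cv2.resize(x,(400,560),interpolation=cv2.INTER_CUBIC) for x in(a[180:320,230:330],b[180:320,330:430])]))
d=np.abs(b.astype(int)-cv2.imread("pics/top0.png")).max(2)>60
for n,(u,v) in dict(spool=(261,254),glue=(258,125),hammer=(476,290)).items(): print(n,d[v-40:v+40,u-25:u+25].sum())
```

```text
[-0.76  0.66  4.7 ]
39.86324904133804
25.4667
spool 0
glue 0
hammer 0
```

View pics/c5.png

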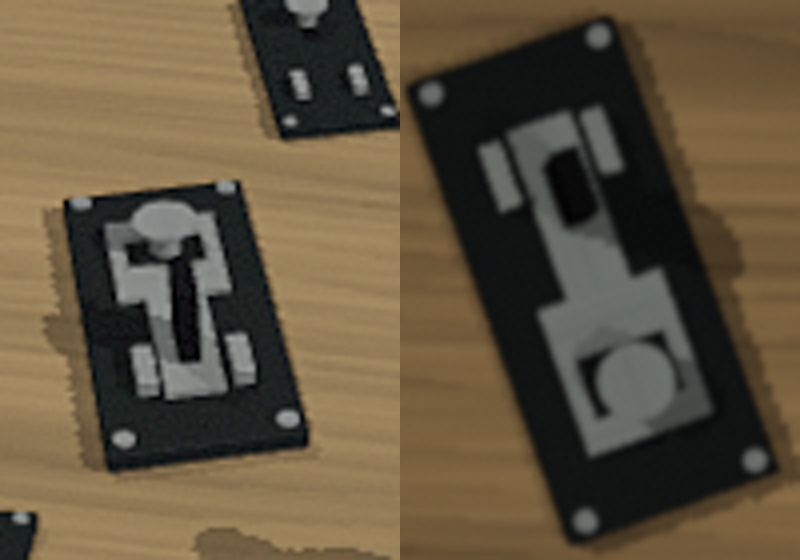

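The plate lies flat on the jig, with the stud through its eye (head at crop (637,380)) and its tail between the cheeks at (550,150). The spool, glue bottle and hammer have not moved.

```bash
python3 -c "
from cell import ctrl
print(ctrl.job_done())"
```

```text
the job is handed in; nothing more can be done
None
```

I fitted the keeper plate to the largest jig and handed the job in at about 25 s: it lies flat, stud through its eye and tail between the cheeks, released, with the spool, glue bottle and hammer unmoved.

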